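# Secure a well plate under the carrier's hold-down tab

### The arm

A 6-joint arm with a two-finger parallel gripper is mounted at the origin on a cart in front of the work surface, level with it; the furniture and walls round the work are solid. World frame = base frame: x ahead of the robot, y to its left, z up, the work surface at z = 0. Lengths are in mm, angles in rad, forces in N, time in s.
With the tool pointing down it reaches from about 400 to 925 mm from the base axis. Payload 12.5 kg.
Tool frame: the origin (TCP) lies midway between the tips of the shut fingers; the grasp point (between the pads) lies 19 mm behind it; z points along the fingers, y is the direction in which the jaws open and shut (so a half turn about z gives the same grasp; the last joint's range is limited). The gripper opens to 95 mm and grips with 3 to 60 N. Pads are 20 mm wide; open, the fingers measure 119 mm over their backs; the gripper's body (75 mm by 180 mm) begins 59 mm behind the grasp point.
Start: joints at [-1.396, 0.491, 1.559, -0, 1.092, -0.106], TCP at [173.225, -600.533, 214.661] pointing down, gripper open.
Joint ranges: [-3.1, 3.1], [-0.84, 2.19], [0.05, 2.79], [-1.13, 4.28], [0.06, 2.93], [-2.69, 2.69]. Speed limits (rad/s): [2.22, 2.22, 2.79, 3.14, 3.14, 3.14].

### API

Orientations are given as [roll, pitch, yaw] about the fixed x, y, z axes, in that order (R = Rz(yaw) Ry(pitch) Rx(roll)).
In Python, from cell import * gives the robot as it stands. The module is installed in compiled form; this text tells all that it offers.
- The arm moves only by the tool carry_out, never from a script. Its argument "moves" is a list of rows, each an object of numbers: "dx", "dy", "dz": the shift along the tool's x, y, z in m; "twist": the turn about the tool's z in degrees. A call has 1 to 5 rows; each row is the pose to reach, as a shift and turn from the pose commanded when the call began, along the tool's axes at that moment; what a row does not reach only later rows make up. A row lasts 1/10 s, in which the tool goes at most 50 mm and 8.59 degrees, less where a joint would pass 70% of its speed; a pose out of reach is approached as far as the arm can. A call with a gripper value outside its range is refused whole. "grip" is the finger opening in m, from 0 to 0.0951, set as the call begins (left out, the last holds). The fingers move at their own pace and stop on an object; the grip force is fixed at half the most. Time passes only in rows, so rows that repeat a pose let the fingers close. It gives the time, the measured TCP pose, the force and the opening at its end, in the units of the state.
- state(): the state, without advancing time (a new reading comes with each control period).
- read_camera(name): name is "scene" or "top" or "wrist"; returns (picture, depth): 384x512x3 uint8, red, green, blue; 384x512 float32, mm along the optical axis (not along the pixel's ray), 0 where there is no reading.
- camera_info(name): a dict with "mtx" (3x3 intrinsics, pixels), "R" (3x3) and "t" (3): a world point X has camera coordinates R X + t. Camera axes: x right, y down, z forward; pixel columns grow to the right and rows downward; lengths in mm; the calibration is good to about 2 mm. A picture is of the moment at which its call begins: read the wrist's pose just before it. camera_info takes no time and is no camera call; for the wrist camera it gives the pose at the moment of the call.
- job_done(): hands the job in, once; it reports no verdict.
The state is a dict: "t": time; "joints": joint angles; "qvel": joint speeds; "tau": joint torques, N m; "eef_pos": TCP position; "tcp_rot": TCP orientation; "ft_force": force on the tool from outside, world axes, zero at the start; "moment": the same for the moment, N m; "opening": opening from 0.0 (shut) to 1.0 (fully open).
Only numpy, scipy, OpenCV 4.12 (cv2) and the standard library are available. Lean on these libraries where they do the work, as an engineer would, in place of code of your own. Each camera call takes 0.05 s, during which the arm holds its last target. There are 200 camera calls.

### The job

Secure the well plate in its metal carrier: with the fingertips push the upright hinged tab over until it lies flat across the plate, then push the tab along by its rib, away from its hinge, until its tongue is tucked fully home beneath the lip at the other end. Do not lift or drag the carrier or the plate, leave the small vessels round it alone, and finish clear of everything.

Things in the scene. Friction and masses are not known exactly. Their poses are not given: they have to be found in the camera images.
- carrier: Heavy (2.4 kg) steel carrier, loose on the worktop: slab 180 (x) x 150 (y) x 8 mm. Origin: on the underside, slab spans x -92 to +88 mm; x points from the tab's hinge (nearer the robot) to the lip, z up. Rails 15 mm high hold the plate. Two cheeks (x -86 to -50 mm, y 21.5 to 27.5 mm either side, 34 mm high) flank the tab's hinge. All but the tab and its rib is under 40 mm high.
- lip_edge (a point): Edge of the lip's flat underside, at carrier x 63.5, y 0, z 31.5 mm. The lip, 50 mm wide along y and 4 mm thick, reaches from here towards carrier +x to a wall at x = 77 mm; a flared lead-in (to x = 57 mm, top 39 mm high) is in front of it. The tongue has to go beneath it, towards +x.
- tab_hinge (a joint): Angle of the dark steel tab, rad: 0 = flat towards the lip, 3 mm above the plate (a stop), pi/2 = upright, 2.1 = leaning back to the hinge side; starts at 1.35 to 1.85. Stiff (0.07 N m), stays where left, so press it down all the way. The tab is 4 mm thick, centred on the pin axis, 36 mm wide to 116 mm from the pin, then a 24 mm wide tongue to 130 mm. Flat, its top is 29 mm above the worktop.
- tab_slide (a joint): How far the pin and tab have slid towards the lip, m: 0 = fully back, 0.018 = fully home (a stop). Takes a push of about 2.5 N and stays where left; starts at 0 to 0.002. With the tab flat, the tongue ends 3 mm short of the lead-in at 0 and 8.5 mm past lip_edge, beneath the lip, at 0.018. Slid forward before the tab is flat, the tongue lands on top of the lip and must be slid back.
- hinge_pin (a point): Middle of the tab's hinge pin, at carrier x = -76 mm plus tab_slide, y = 0, 27 mm above the worktop; the axis runs along carrier y.
- tab_tip (a point): Middle of the free end of the tongue, 130 mm from the pin, half-way through the 4 mm thickness.
- tab_rib (a point): Middle of the top of the push rib, which stands across the tab 60 mm from the pin, on the face that is up when the tab is flat and looks to the hinge side (the robot) when upright. Rib 6 mm thick, 32 mm wide along y, 12.8 mm proud of that face (top 42 mm above the worktop when flat). Push its hinge-side face to slide the tab; about 50 mm of bare tab lie on either side of it.
- sample_plate: Clear-white well plate, 86 x 128 x 14 mm, loose (about 2 mm of play) between the carrier's corner rails. Origin: middle of its underside, 8 mm above the worktop.
- tall_vial: Bystander: tall glass vial with black cap, 22 mm wide, 96 mm high. Origin: middle of its underside.
- vial_0: Bystander: small vial with a tan cap, 16 mm wide, 42 mm high. Origin: middle of its underside.
- petri_dish: Bystander: petri dish, 57 mm wide, 14 mm high. Origin: middle of its underside.
- tissue_grinder: Bystander: glass tube standing in a red rubber stopper, 41 mm wide, 95 mm high. Origin: middle of its underside.
Not all that is in view belongs to the job. Of the things that look like the carrier, the largest one is meant.

How it is judged:
By the outcome, as a careful person would: the job done as asked, in the order asked, and still so for the second after the job is handed in, with the robot touching nothing.
It also fails if it takes over 48 s, if anything falls off the work surface, if the arm or the gripper's body presses on something with over 40 N, if the wrist force passes 120 N, or if a joint passes its speed limit or range.

## Working session

There is one attempt and no reset: what is moved stays moved. The work goes in short steps, Python scripts to look and compute and a tool call to move; the robot and the scene stay as the last step left them, time stands still between calls to the robot, and variables do not carry over. Pictures are saved under pics/ and viewed, about 8 in all and at most 12, crops included, and the job is handed in when it is done.

Besides the shell and the picture viewer there is one more tool, called after "Request:" as name(argument=value, ...), one argument or row to a line, values as JSON. carry_out: Moves the arm, as the interface text tells. Its arguments: {"type":"object","properties":{"moves":{"type":"array","items":{"type":"object","properties":{"dx":{"type":"number"},"dy":{"type":"number"},"dz":{"type":"number"},"twist":{"type":"number"}}}},"grip":{"type":"number"}},"required":["moves"]}

```bash
mkdir -p pics; cat > h.py <<'E'
from cell import *
import numpy as np, cv2
def ray(name,u,v,z,ci=None):
    c=ci or camera_info(name); R=np.array(c["R"]);t=np.array(c["t"]).ravel();K=np.array(c["mtx"])
    C=-R.T@t; d=R.T@np.linalg.inv(K)@np.array([u,v,1.]); return C+d*(z-C[2])/d[2]
def cloud(name,D,ci=None):
    c=ci or camera_info(name); R=np.array(c["R"]);t=np.array(c["t"]).ravel();K=np.array(c["mtx"])
    v,u=np.mgrid[:D.shape[0],:D.shape[1]]
    p=np.stack([(u-K[0,2])/K[0,0]*D,(v-K[1,2])/K[1,1]*D,D],-1); return (p-t)@R
def save(n,im): cv2.imwrite("pics/"+n,im[:,:,::-1])
E
python3 - <<'E'
from h import *
print(state())
for n in("scene","top"):
    p,d=read_camera(n); save(n+"1.png",p); np.save(n+"_d.npy",d);np.save(n+"_p.npy",p); c=camera_info(n);print(n,-np.array(c["R"]).T@np.array(c["t"]).ravel())
E
```

```text
{'t': 0.0, 'joints': array([-1.39556784e+00,  4.91567663e-01,  1.55944771e+00, -3.18094675e-05,
        1.09171565e+00, -1.05573041e-01]), 'qvel': array([-4.14553962e-05,  5.35825980e-04,  1.51841187e-04,  7.93240053e-04,
       -4.12435053e-04, -2.50710740e-04]), 'tau': array([ 1.54974863e-03, -6.12634993e+01, -2.58182073e+01,  6.92515704e-02,
        4.81827662e-02, -9.54538814e-05]), 'eef_pos': array([ 173.19078529, -600.26653409,  214.05731866]), 'tcp_rot': array([-3.14045764e+00, -9.19039844e-05,  2.80816153e-01]), 'ft_force': array([ 0.57927185,  0.50265253, -0.21839897]), 'moment': array([-0.00781689, -0.06167909, -0.01773288]), 'opening': 1.0005369473495316}
scene [115.6471735  713.02837436 630.72055776]
top [458.29444471  27.00021912 983.12022953]
```

View pics/top1.png

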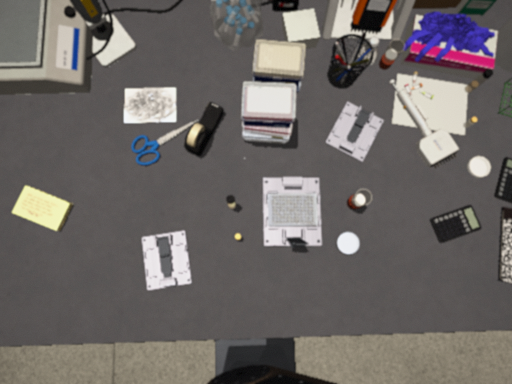

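View pics/scene1.png

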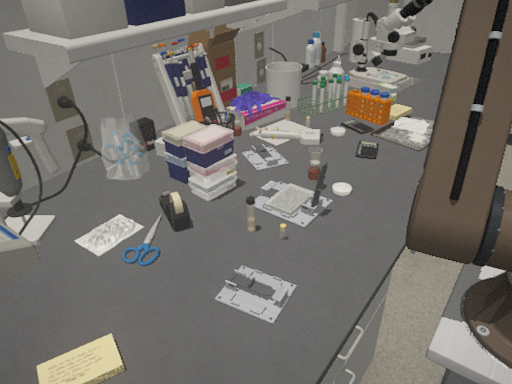

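The target carrier is at about (292,212) in the top view, with its upright tab at (297,241). The tall vial is at (231,202), the small vial at (238,237), the dish at (348,243) and the grinder at (358,200).

```bash
python3 - <<'E'
from h import *
p=np.load("top_p.npy");d=np.load("top_d.npy");P=cloud("top",d)
g=p.astype(int); m=((g.min(2)>95)).astype(np.uint8); 
roi=np.zeros_like(m); roi[170:252,255:328]=1; m*=roi
m=cv2.morphologyEx(m,cv2.MORPH_CLOSE,np.ones((5,5)))
c=max(cv2.findContours(m,0,2)[0],key=cv2.contourArea)
r=cv2.minAreaRect(c);b=cv2.boxPoints(r);print(r)
w=np.array([ray("top",u,v,8) for u,v in b]);print(w.round(1),w.mean(0).round(1))
for i in range(4): e=w[(i+1)%4]-w[i];print(np.hypot(*e[:2]).round(1),np.degrees(np.arctan2(e[1],e[0])).round(2))
# tab: high points
for n in("top","scene"):
    Q=cloud(n,np.load(n+"_d.npy")); c0=w.mean(0)
    s=(abs(Q[...,0]-c0[0])<110)&(abs(Q[...,1]-c0[1])<60)&(Q[...,2]>48)&(Q[...,2]<200)&(np.load(n+"_d.npy")>0)
    q=Q[s];print(n,len(q)); 
    if len(q):
        for lo in range(48,170,15):
            k=q[(q[:,2]>=lo)&(q[:,2]<lo+15)]
            if len(k):print(lo,len(k),k.min(0).round(0),k.max(0).round(0),k.mean(0).round(1))
# bystanders heights
for u,v in((231,202),(238,237),(348,243),(358,200)):print(P[v,u].round(0))
im=cv2.resize(p[160:262,215:375],None,fx=5,fy=5,interpolation=cv2.INTER_CUBIC);save("crop.png",im)
E
```

```text
((292.0, 210.5), (71.0, 60.0), 90.0)
[[ 691.   -20.7    8. ]
 [ 686.6 -179.7    8. ]
 [ 500.1 -167.7    8. ]
 [ 504.6  -14.1    8. ]] [595.6 -95.6   8. ]
159.0 -91.59
186.8 176.34
153.7 88.32
186.4 -2.04
top 141
48 14 [ 516. -107.   55.] [517. -76.  61.] [516.8 -91.7  58.8]
63 1 [514. -75.  70.] [514. -75.  70.] [514.2 -74.5  69.6]
78 61 [ 496. -108.   81.] [513. -74.  91.] [502.5 -90.9  86.3]
93 7 [ 508. -110.  103.] [510. -75. 108.] [509.  -91.8 106.2]
108 9 [ 507. -102.  108.] [509. -74. 111.] [508.6 -91.  109.1]
123 17 [ 504. -107.  127.] [506. -74. 136.] [505.3 -90.2 129.8]
138 17 [ 500. -108.  139.] [503. -75. 152.] [501.7 -88.3 145.5]
153 15 [ 499. -104.  153.] [502. -82. 158.] [500.  -92.7 155.5]
scene 253
48 29 [ 511. -108.   48.] [516. -73.  62.] [512.9 -88.1  54.6]
63 22 [509. -98.  63.] [513. -71.  77.] [510.6 -81.6  69.7]
78 65 [ 493. -109.   79.] [511. -73.  93.] [502.3 -87.5  87.7]
93 30 [ 503. -111.   94.] [509. -74. 107.] [505.5 -89.2 100.9]
108 32 [ 501. -107.  108.] [508. -74. 123.] [503.5 -88.1 115. ]
123 35 [ 499. -107.  123.] [505. -73. 138.] [501.  -87.2 130.3]
138 30 [ 496. -108.  138.] [502. -75. 153.] [498.5 -89.2 145.2]
153 10 [ 496. -102.  154.] [500. -80. 158.] [497.7 -89.5 155.3]
[606.  59.  96.]
[527.  46.  41.]
[ 505. -233.   15.]
[ 609. -255.   57.]
```

View pics/crop.png

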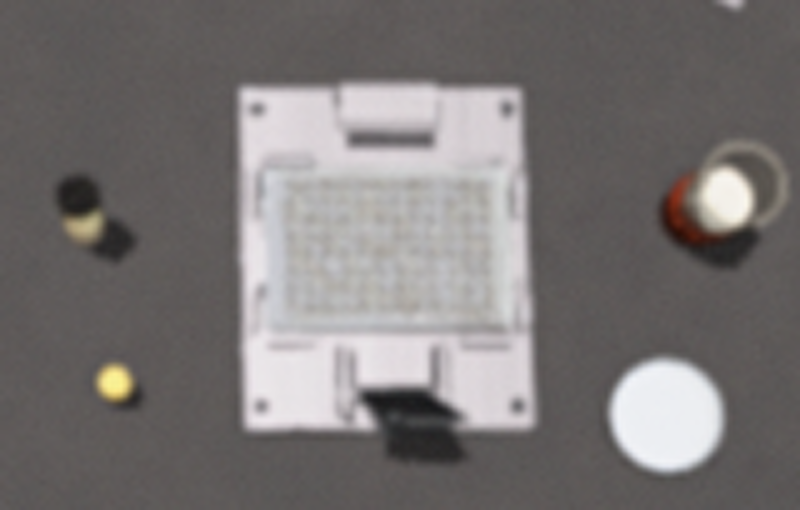

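```bash
python3 - <<'E'
from h import *
b=[(238,86),(523,86),(536,431),(245,432)]
w=np.array([ray("top",215+(u-2)/5,160+(v-2)/5,8) for u,v in b]);print(w.round(1))
for i in range(4): e=w[(i+1)%4]-w[i];print(np.hypot(*e[:2]).round(1),np.degrees(np.arctan2(e[1],e[0])).round(2))
# fit model corners
M=np.array([(88,75),(88,-75),(-92,-75),(-92,75)],float);a=M-M.mean(0);q=w[:,:2]-w[:,:2].mean(0)
th=np.arctan2((a[:,0]*q[:,1]-a[:,1]*q[:,0]).sum(),(a*q).sum());R=np.array([[np.cos(th),-np.sin(th)],[np.sin(th),np.cos(th)]])
o=w[:,:2].mean(0)-R@M.mean(0);print("yaw",np.degrees(th),"origin",o)
for x,y in((-76,0),(-16,0),(63.5,0)):print(x,y,R@(x,y)+o)
# depth-based edges of the slab: cloud z 5..11
P=cloud("top",np.load("top_d.npy"));s=(abs(P[...,0]-595)<105)&(abs(P[...,1]+93)<90)
q=P[s&(P[...,2]>4)&(P[...,2]<45)];print(len(q),q.min(0),q.max(0));print(cv2.minAreaRect(q[:,:2].astype(np.float32)))
E
```

```text
[[ 686.1  -21.1    8. ]
 [ 681.9 -171.9    8. ]
 [ 500.7 -167.3    8. ]
 [ 504.5  -18.2    8. ]]
150.9 -91.59
181.3 178.53
149.1 88.52
181.6 -0.91
yaw -1.3323942714614334 origin [595.2860871  -94.67820782]
-76 0 [519.3066358  -92.91101241]
-16 0 [579.29041315 -94.30616668]
63.5 0 [658.76891813 -96.15474608]
3780 [ 490.37021459 -179.83054752    4.01318405] [689.40938391  -3.62687127  44.81729365]
((591.208251953125, -90.2083969116211), (176.57415771484375, 197.5414276123047), 88.341796875)
```

Carrier origin is at about (595.3, -94.7) with yaw -1.3°. The pin is at about (519, -93), and the tab leans back at about 1.73 rad with its tip at x≈498. I'll move behind the tab with the fingers shut.

Request:
carry_out(
  grip=0,
  moves=[
    {"dx": 0.031, "dy": -0.032, "twist": 3.5},
    {"dx": 0.062, "dy": -0.064, "twist": 7},
    {"dx": 0.093, "dy": -0.096, "twist": 10.5},
    {"dx": 0.124, "dy": -0.128, "twist": 14},
    {"dx": 0.155, "dy": -0.16, "twist": 17.4},
  ],
)

```text
schema error: expected keys dx, dy, dz, twist
```

Request:
carry_out(
  moves=[
    {"dx": 0.02, "dy": -0.04},
    {"dx": 0.04, "dy": -0.08},
    {"dx": 0.06, "dy": -0.12},
    {"dx": 0.08, "dy": -0.16},
    {"dx": 0.1, "dy": -0.2},
  ],
)

```text
schema error: expected keys dx, dy, dz, twist
```

Request:
carry_out(
  grip=0,
  moves=[
    {"dx": 0.031, "dy": -0.032, "dz": 0, "twist": 3.5},
    {"dx": 0.062, "dy": -0.064, "dz": 0, "twist": 7},
    {"dx": 0.093, "dy": -0.096, "dz": 0, "twist": 10.5},
    {"dx": 0.124, "dy": -0.128, "dz": 0, "twist": 14},
    {"dx": 0.155, "dy": -0.16, "dz": 0, "twist": 17.4},
  ],
)

```text
t: 0.6
eef_pos: [278.2, -402.1, 214.4]
tcp_rot: [-3.141, 0.0, -0.026]
ft_force: [1.1, -0.0, 0.6]
opening: 0.633
```

Request:
carry_out(
  moves=[
    {"dx": 0.02, "dy": -0.04, "dz": 0, "twist": 0},
    {"dx": 0.04, "dy": -0.08, "dz": 0, "twist": 0},
    {"dx": 0.06, "dy": -0.12, "dz": 0, "twist": 0},
    {"dx": 0.08, "dy": -0.16, "dz": 0, "twist": 0},
    {"dx": 0.1, "dy": -0.2, "dz": 0, "twist": 0},
  ],
)

```text
t: 1.1
eef_pos: [382.8, -204.5, 214.6]
tcp_rot: [3.142, -0.0, -0.023]
ft_force: [0.1, 0.2, -0.1]
opening: 0.212
```

Request:
carry_out(
  moves=[
    {"dx": 0.02, "dy": -0.038, "dz": 0, "twist": 0},
    {"dx": 0.04, "dy": -0.076, "dz": 0, "twist": 0},
    {"dx": 0.06, "dy": -0.114, "dz": 0.01, "twist": 0},
    {"dx": 0.06, "dy": -0.114, "dz": 0.05, "twist": 0},
    {"dx": 0.06, "dy": -0.114, "dz": 0.09, "twist": 0},
  ],
)

```text
t: 1.6
eef_pos: [445.7, -92.3, 124.0]
tcp_rot: [3.141, -0.002, -0.02]
ft_force: [0.7, 0.2, -0.9]
opening: 0.005
```

```bash
python3 - <<'E'
from h import *
print(state()["eef_pos"],state()["ft_force"])
a,_=read_camera("scene");b,_=read_camera("wrist")
a=cv2.resize(a[120:260,220:400],(576,448),interpolation=cv2.INTER_CUBIC)
save("2.png",a)
E
```

```text
[445.67608164 -92.31163448 124.00007096] [ 0.68143716  0.19300714 -0.91500218]
```

View pics/2.png

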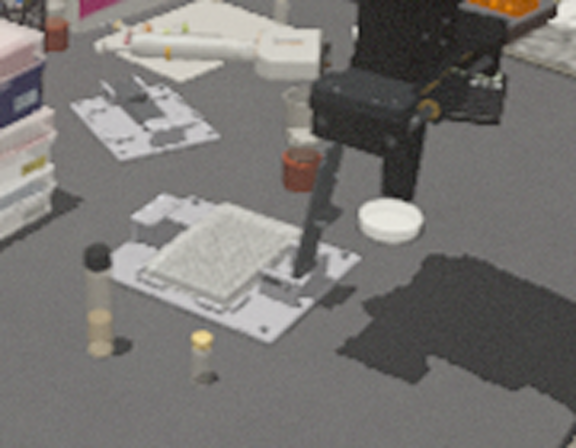

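The finger stands behind the tab, with the bystanders well clear. I'll start the push along an arc 100 mm from the pin.

Request:
carry_out(
  moves=[
    {"dx": 0.035, "dy": 0, "dz": -0.001, "twist": 0},
    {"dx": 0.047, "dy": 0, "dz": -0.001, "twist": 0},
    {"dx": 0.058, "dy": 0, "dz": -0.0015, "twist": 0},
    {"dx": 0.068, "dy": 0, "dz": -0.0015, "twist": 0},
    {"dx": 0.079, "dy": 0, "dz": -0.0015, "twist": 0},
  ],
)

```text
t: 2.2
eef_pos: [524.1, -95.5, 126.7]
tcp_rot: [3.141, 0.0, -0.023]
ft_force: [-1.1, 0.2, -0.7]
opening: -0.0
```

Request:
carry_out(
  moves=[
    {"dx": 0.01, "dy": 0, "dz": 0.002, "twist": 0},
    {"dx": 0.02, "dy": 0, "dz": 0.005, "twist": 0},
    {"dx": 0.029, "dy": 0, "dz": 0.009, "twist": 0},
    {"dx": 0.037, "dy": 0, "dz": 0.014, "twist": 0},
    {"dx": 0.045, "dy": 0, "dz": 0.0195, "twist": 0},
  ],
)

```text
t: 2.7
eef_pos: [569.5, -96.4, 106.0]
tcp_rot: [3.142, 0.0, -0.023]
ft_force: [-0.8, -0.9, 0.9]
opening: 0.002
```

```bash
python3 - <<'E'
from h import *
print(state()["eef_pos"],state()["ft_force"])
a,_=read_camera("scene")
a=cv2.resize(a[120:260,220:400],(576,448),interpolation=cv2.INTER_CUBIC)
save("3.png",a)
E
```

```text
[569.49611052 -96.40873949 106.0224732 ] [-0.7998071  -0.86947692  0.86195422]
```

View pics/3.png

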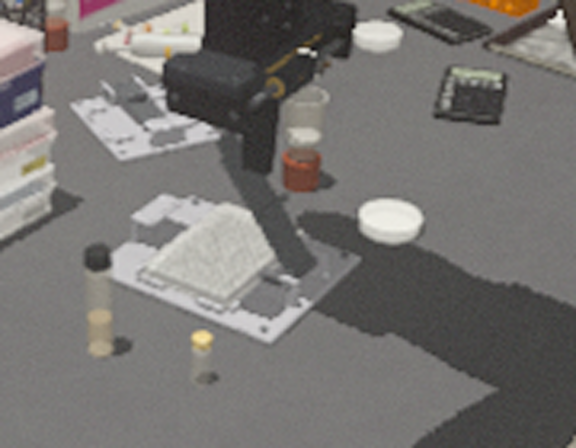

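Request:
carry_out(
  moves=[
    {"dx": 0.008, "dy": -0.001, "dz": 0.006, "twist": 0},
    {"dx": 0.018, "dy": -0.002, "dz": 0.017, "twist": 0},
    {"dx": 0.0265, "dy": -0.002, "dz": 0.029, "twist": 0},
    {"dx": 0.032, "dy": -0.002, "dz": 0.04, "twist": 0},
    {"dx": 0.036, "dy": -0.002, "dz": 0.052, "twist": 0},
  ],
)

```text
t: 3.25
eef_pos: [605.5, -95.2, 53.3]
tcp_rot: [3.142, 0.0, -0.023]
ft_force: [0.4, 0.3, 0.9]
opening: 0.005
```

Request:
carry_out(
  moves=[
    {"dx": 0.0015, "dy": 0, "dz": 0.008, "twist": 0},
    {"dx": 0.003, "dy": 0, "dz": 0.015, "twist": 0},
    {"dx": 0.0035, "dy": 0, "dz": 0.02, "twist": 0},
    {"dx": 0.0035, "dy": 0, "dz": 0.023, "twist": 0},
  ],
)

```text
t: 3.65
eef_pos: [608.4, -95.4, 31.3]
tcp_rot: [3.142, 0.0, -0.023]
ft_force: [-0.9, 0.3, 0.2]
opening: 0.003
```

Now I'll press gently to the stop.

Request:
carry_out(
  moves=[
    {"dx": 0, "dy": 0, "dz": 0.001, "twist": 0},
    {"dx": 0, "dy": 0, "dz": 0.002, "twist": 0},
    {"dx": 0, "dy": 0, "dz": 0.002, "twist": 0},
  ],
)

```text
t: 3.95
eef_pos: [608.5, -95.4, 29.8]
tcp_rot: [3.141, -0.0, -0.023]
ft_force: [-0.4, -0.6, -0.2]
opening: 0.002
```

Request:
carry_out(
  moves=[
    {"dx": 0, "dy": 0, "dz": 0.0005, "twist": 0},
    {"dx": 0, "dy": 0, "dz": 0.001, "twist": 0},
    {"dx": 0, "dy": 0, "dz": 0.001, "twist": 0},
  ],
)

```text
t: 4.25
eef_pos: [608.6, -95.4, 28.8]
tcp_rot: [3.141, -0.0, -0.023]
ft_force: [-0.9, 1.4, 1.8]
opening: 0.005
```

Request:
carry_out(
  moves=[
    {"dx": 0, "dy": 0, "dz": 0.0005, "twist": 0},
    {"dx": 0, "dy": 0, "dz": 0.0005, "twist": 0},
  ],
)

```text
t: 4.45
eef_pos: [608.6, -95.4, 28.3]
tcp_rot: [3.141, -0.0, -0.023]
ft_force: [0.3, 0.5, 3.4]
opening: 0.001
```

Request:
carry_out(
  moves=[
    {"dx": 0, "dy": 0, "dz": 0.0005, "twist": 0},
    {"dx": 0, "dy": 0, "dz": 0.0005, "twist": 0},
  ],
)

```text
t: 4.65
eef_pos: [608.6, -95.4, 27.8]
tcp_rot: [3.141, -0.0, -0.023]
ft_force: [-1.8, 0.3, 5.8]
opening: 0.006
```

Request:
carry_out(
  moves=[
    {"dx": 0, "dy": 0, "dz": 0.0007, "twist": 0},
    {"dx": 0, "dy": 0, "dz": 0.0015, "twist": 0},
    {"dx": 0, "dy": 0, "dz": 0.0015, "twist": 0},
  ],
)

```text
t: 4.95
eef_pos: [608.7, -95.4, 27.1]
tcp_rot: [3.141, -0.001, -0.023]
ft_force: [-3.2, 0.9, 13.0]
opening: 0.005
```

Request:
carry_out(
  moves=[
    {"dx": 0, "dy": 0, "dz": -0.01, "twist": 0},
    {"dx": 0, "dy": 0, "dz": -0.04, "twist": 0},
    {"dx": -0.03, "dy": 0, "dz": -0.05, "twist": 0},
    {"dx": -0.07, "dy": 0, "dz": -0.05, "twist": 0},
    {"dx": -0.1, "dy": 0, "dz": -0.05, "twist": 0},
  ],
)

```text
t: 5.45
eef_pos: [506.4, -92.7, 76.5]
tcp_rot: [-3.142, 0.0, -0.023]
ft_force: [-0.4, 0.2, 0.1]
opening: 0.006
```

```bash
python3 - <<'E'
from h import *
s=state();print(s["eef_pos"],s["ft_force"])
a,d=read_camera("scene");P=cloud("scene",d)
save("4.png",cv2.resize(a[120:260,220:400],(576,448),interpolation=cv2.INTER_CUBIC))
m=(abs(P[...,0]-595)<110)&(abs(P[...,1]+94)<18)&(a.max(2)<110)&(d>0)&(P[...,2]<60)&(P[...,2]>15)
q=P[m]
for lo in range(510,690,10):
    k=q[(q[:,0]>=lo)&(q[:,0]<lo+10)]
    if len(k):print(lo,len(k),np.percentile(k[:,2],[10,50,90]).round(1))
E
```

```text
[506.44743109 -92.70725108  76.45116651] [-0.39622929  0.17666551  0.08602396]
510 24 [28.7 31.2 33.7]
520 19 [28.4 29.8 31.3]
530 13 [28.4 29.3 30.8]
540 2 [28.2 29.1 30. ]
560 2 [25.5 25.9 26.4]
570 30 [29.5 34.8 41.5]
580 8 [26.9 29.4 36.8]
590 2 [27.2 27.7 28.2]
600 2 [24.7 25.8 26.8]
610 2 [27.5 27.8 28.1]
630 2 [26.6 27.4 28.2]
```

View pics/4.png

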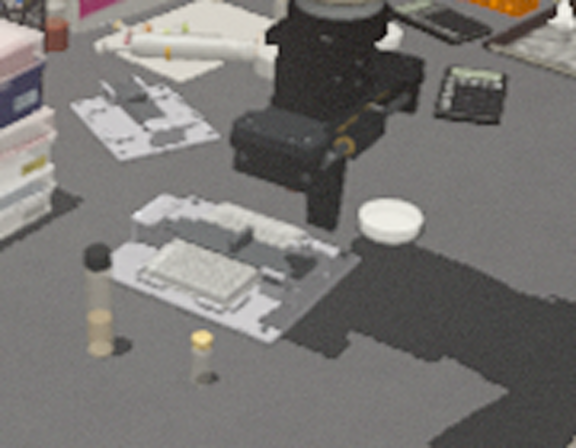

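The tab is flat, with its top at about 28–29 mm along its length. The rib is near x≈576. I'll go down behind the rib.

Request:
carry_out(
  moves=[
    {"dx": 0.03, "dy": 0, "dz": 0.005, "twist": 0},
    {"dx": 0.042, "dy": 0, "dz": 0.025, "twist": 0},
    {"dx": 0.042, "dy": 0, "dz": 0.0435, "twist": 0},
    {"dx": 0.042, "dy": 0, "dz": 0.0435, "twist": 0},
  ],
)

```text
t: 5.9
eef_pos: [549.5, -93.7, 30.7]
tcp_rot: [-3.141, 0.004, -0.023]
ft_force: [-0.6, 0.1, -0.3]
opening: 0.003
```

Request:
carry_out(
  moves=[
    {"dx": 0.005, "dy": 0, "dz": 0, "twist": 0},
    {"dx": 0.01, "dy": 0, "dz": 0, "twist": 0},
    {"dx": 0.014, "dy": 0, "dz": 0, "twist": 0},
    {"dx": 0.014, "dy": 0, "dz": 0, "twist": 0},
  ],
)

```text
t: 6.3
eef_pos: [565.3, -94.5, 33.3]
tcp_rot: [3.141, -0.002, -0.023]
ft_force: [0.2, -0.6, -0.2]
opening: 0.007
```

Request:
carry_out(
  moves=[
    {"dx": 0.002, "dy": 0, "dz": 0, "twist": 0},
    {"dx": 0.004, "dy": 0, "dz": 0, "twist": 0},
    {"dx": 0.006, "dy": 0, "dz": 0, "twist": 0},
  ],
)

```text
t: 6.6
eef_pos: [570.2, -94.4, 32.7]
tcp_rot: [-3.142, 0.001, -0.023]
ft_force: [-2.5, 0.1, 1.9]
opening: 0.003
```

Request:
carry_out(
  moves=[
    {"dx": 0.002, "dy": 0, "dz": 0, "twist": 0},
    {"dx": 0.004, "dy": 0, "dz": 0, "twist": 0},
    {"dx": 0.006, "dy": 0, "dz": 0, "twist": 0},
    {"dx": 0.008, "dy": 0, "dz": 0, "twist": 0},
    {"dx": 0.008, "dy": 0, "dz": 0, "twist": 0},
  ],
)

```text
t: 7.1
eef_pos: [578.9, -94.7, 32.6]
tcp_rot: [3.141, -0.001, -0.023]
ft_force: [-1.4, -0.6, 0.9]
opening: 0.008
```

Request:
carry_out(
  moves=[
    {"dx": 0.001, "dy": 0, "dz": 0, "twist": 0},
    {"dx": 0.002, "dy": 0, "dz": 0, "twist": 0},
    {"dx": 0.002, "dy": 0, "dz": 0, "twist": 0},
  ],
)

```text
t: 7.4
eef_pos: [580.5, -94.7, 32.6]
tcp_rot: [3.142, 0.0, -0.023]
ft_force: [-1.5, 0.3, 0.1]
opening: 0.005
```

Request:
carry_out(
  moves=[
    {"dx": 0.001, "dy": 0, "dz": 0, "twist": 0},
    {"dx": 0.001, "dy": 0, "dz": 0, "twist": 0},
  ],
)

```text
t: 7.6
eef_pos: [581.5, -94.7, 32.6]
tcp_rot: [3.142, 0.0, -0.023]
ft_force: [-1.6, 0.1, 0.4]
opening: 0.004
```

```bash
python3 - <<'E'
from h import *
s=state();print(s["eef_pos"],s["ft_force"])
a,d=read_camera("scene")
save("5.png",cv2.resize(a[160:240,240:350],(770,560),interpolation=cv2.INTER_CUBIC))
E
```

```text
[581.52563132 -94.7277845   32.57604828] [-1.59467333  0.1137655   0.37061068]
```

View pics/5.png

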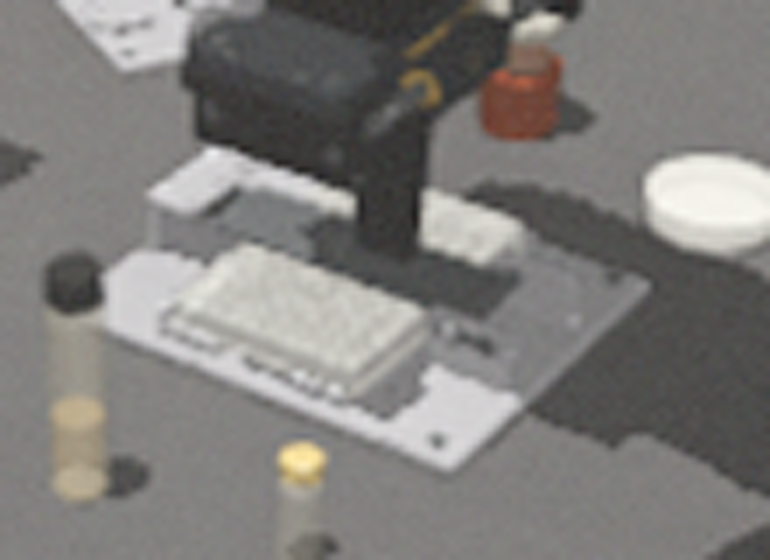

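The tongue is entering beneath the lip. I'll go on in small steps, watching the force.

Request:
carry_out(
  moves=[
    {"dx": 0.001, "dy": 0, "dz": 0, "twist": 0},
    {"dx": 0.001, "dy": 0, "dz": 0, "twist": 0},
  ],
)

```text
t: 7.85
eef_pos: [582.5, -94.7, 32.6]
tcp_rot: [3.142, -0.0, -0.023]
ft_force: [-2.6, 1.2, -0.4]
opening: 0.005
```

Request:
carry_out(
  moves=[
    {"dx": 0.001, "dy": 0, "dz": 0, "twist": 0},
    {"dx": 0.001, "dy": 0, "dz": 0, "twist": 0},
  ],
)

```text
t: 8.05
eef_pos: [583.6, -94.8, 32.6]
tcp_rot: [3.141, -0.0, -0.023]
ft_force: [-2.1, -0.5, 0.0]
opening: -0.0
```

Request:
carry_out(
  moves=[
    {"dx": 0.0005, "dy": 0, "dz": 0, "twist": 0},
    {"dx": 0.0005, "dy": 0, "dz": 0, "twist": 0},
  ],
)

```text
t: 8.25
eef_pos: [584.0, -94.8, 32.6]
tcp_rot: [3.142, -0.0, -0.023]
ft_force: [-2.0, 0.1, 0.1]
opening: 0.006
```

Request:
carry_out(
  moves=[
    {"dx": 0.0005, "dy": 0, "dz": 0, "twist": 0},
    {"dx": 0.0005, "dy": 0, "dz": 0, "twist": 0},
  ],
)

```text
t: 8.45
eef_pos: [584.3, -94.7, 32.6]
tcp_rot: [3.142, 0.0, -0.023]
ft_force: [-3.7, 0.1, 0.4]
opening: 0.005
```

Request:
carry_out(
  moves=[
    {"dx": 0.0005, "dy": 0, "dz": 0, "twist": 0},
    {"dx": 0.0005, "dy": 0, "dz": 0, "twist": 0},
  ],
)

```text
t: 8.65
eef_pos: [584.4, -94.7, 32.5]
tcp_rot: [-3.141, 0.001, -0.023]
ft_force: [-6.0, 0.6, 0.8]
opening: 0.002
```

Request:
carry_out(
  moves=[
    {"dx": 0.0005, "dy": 0, "dz": 0, "twist": 0},
    {"dx": 0.0005, "dy": 0, "dz": 0, "twist": 0},
  ],
)

```text
t: 8.85
eef_pos: [584.4, -94.7, 32.4]
tcp_rot: [-3.141, 0.002, -0.023]
ft_force: [-7.7, -1.1, 1.0]
opening: 0.003
```

It hit a hard stop at x=584.4, just where full travel was predicted. I'll back off and rise clear.

Request:
carry_out(
  moves=[
    {"dx": -0.003, "dy": 0, "dz": 0, "twist": 0},
    {"dx": -0.01, "dy": 0, "dz": -0.002, "twist": 0},
    {"dx": -0.012, "dy": 0, "dz": -0.03, "twist": 0},
    {"dx": -0.012, "dy": 0, "dz": -0.075, "twist": 0},
    {"dx": -0.03, "dy": 0, "dz": -0.12, "twist": 0},
  ],
)

```text
t: 9.35
eef_pos: [556.3, -94.3, 154.0]
tcp_rot: [3.141, -0.001, -0.023]
ft_force: [-0.4, 0.2, 0.0]
opening: 0.007
```

Request:
carry_out(
  moves=[
    {"dx": -0.04, "dy": 0.02, "dz": -0.02, "twist": 0},
    {"dx": -0.08, "dy": 0.06, "dz": -0.05, "twist": 0},
    {"dx": -0.1, "dy": 0.1, "dz": -0.05, "twist": 0},
    {"dx": -0.1, "dy": 0.15, "dz": -0.05, "twist": 0},
    {"dx": -0.1, "dy": 0.2, "dz": -0.05, "twist": 0},
  ],
)

```text
t: 9.85
eef_pos: [450.3, -287.4, 204.0]
tcp_rot: [3.14, -0.003, -0.023]
ft_force: [1.4, 0.3, 1.4]
opening: 0.006
```

Request:
carry_out(
  moves=[
    {"dx": 0, "dy": 0.04, "dz": 0, "twist": 0},
    {"dx": 0, "dy": 0.08, "dz": 0, "twist": 0},
    {"dx": 0, "dy": 0.12, "dz": 0, "twist": 0},
    {"dx": 0, "dy": 0.15, "dz": 0, "twist": 0},
    {"dx": 0, "dy": 0.15, "dz": 0, "twist": 0},
  ],
)

```text
t: 10.35
eef_pos: [447.1, -438.9, 202.3]
tcp_rot: [3.14, -0.001, -0.026]
ft_force: [-0.5, 0.6, 0.7]
opening: 0.001
```

```bash
python3 - <<'E'
from h import *
s=state();print(s["eef_pos"],s["ft_force"])
a,d=read_camera("scene");t,td=read_camera("top")
A=cv2.resize(a[160:240,240:350],(440,320),interpolation=cv2.INTER_CUBIC);B=cv2.resize(t[170:255,225:375],(560,320),interpolation=cv2.INTER_CUBIC)
save("6.png",cv2.resize(np.hstack([A,B]),(800,256)))
save("6.png",np.vstack([cv2.resize(a[165:225,245:335],(450,300),interpolation=cv2.INTER_CUBIC),cv2.resize(t[172:252,257:327],(450,300)[:2],interpolation=cv2.INTER_CUBIC)]))
# carrier pose and tab features, before/after comparison
p0=np.load("top_p.npy")
for n,p in(("before",p0),("after",t)):
    g=p.astype(int).min(2); m=(g>95).astype(np.uint8); z=np.zeros_like(m); z[170:252,255:328]=1; m=cv2.morphologyEx(m*z,cv2.MORPH_CLOSE,np.ones((5,5)))
    r=cv2.minAreaRect(max(cv2.findContours(m,0,2)[0],key=cv2.contourArea));print(n,r)
for nm,q in(("scene",(a,d)),("top",(t,td))):
    P=cloud(nm,q[1]);m=(abs(P[...,0]-600)<40)&(abs(P[...,1]+94)<13)&(P[...,2]>36)&(P[...,2]<50);k=P[m]
    if len(k):print(nm,"rib",len(k),k.min(0).round(1),k.max(0).round(1),k.mean(0).round(1))
    m=(abs(P[...,0]-595)<95)&(abs(P[...,1]+94)<12)&(q[1]>0);k=P[m]
    print([(lo,np.median(k[(k[:,0]>=lo)&(k[:,0]<lo+8)][:,2]).round(1)) for lo in range(515,680,8) if ((k[:,0]>=lo)&(k[:,0]<lo+8)).any()])
E
```

```text
[ 447.06446101 -438.88091308  202.33157315] [-0.46152412  0.57630047  0.72252402]
before ((292.0, 210.5), (71.0, 60.0), 90.0)
after ((292.0, 210.5), (71.0, 60.0), 90.0)
scene rib 19 [ 592.2 -106.4   36.2] [599.7 -81.2  43.9] [595.4 -93.9  40.5]
[(515, np.float64(9.2)), (523, np.float64(9.6)), (531, np.float64(30.2)), (539, np.float64(29.8)), (547, np.float64(30.1)), (555, np.float64(29.0)), (563, np.float64(28.6)), (571, np.float64(29.8)), (579, np.float64(28.9)), (587, np.float64(32.8)), (595, np.float64(39.3)), (603, np.float64(29.3)), (611, np.float64(29.1)), (619, np.float64(28.5)), (627, np.float64(29.7)), (635, np.float64(28.7)), (643, np.float64(28.8)), (651, np.float64(29.0)), (659, np.float64(22.5)), (667, np.float64(14.9)), (675, np.float64(35.5))]
top rib 22 [ 593.7 -106.7   36.1] [598.9 -81.4  43.9] [596.8 -93.8  41.1]
[(515, np.float64(7.9)), (523, np.float64(7.1)), (531, np.float64(30.4)), (539, np.float64(29.5)), (547, np.float64(29.5)), (555, np.float64(29.1)), (563, np.float64(28.6)), (571, np.float64(28.9)), (579, np.float64(28.5)), (587, np.float64(29.6)), (595, np.float64(40.0)), (603, np.float64(29.0)), (611, np.float64(28.6)), (619, np.float64(28.6)), (627, np.float64(28.7)), (635, np.float64(28.2)), (643, np.float64(28.6)), (651, np.float64(36.1)), (659, np.float64(35.5)), (667, np.float64(35.2)), (675, np.float64(34.3))]
```

View pics/6.png

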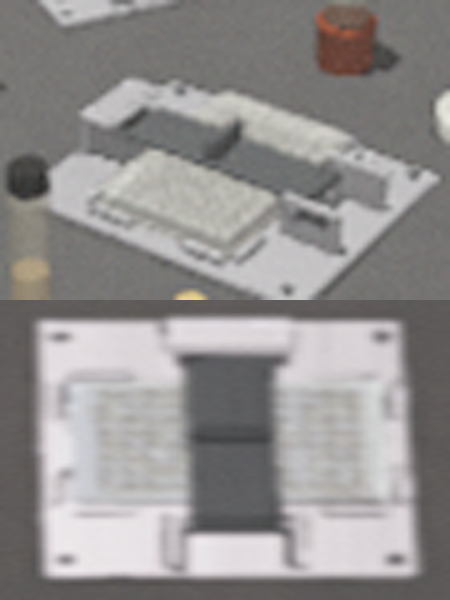

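The tab is flat, with its top at about 29 mm along its length, and the tongue is under the lip. The rib is at x≈596.8, where 597.3 is expected when fully home. The carrier hasn't moved and the arm is clear, so I'm handing in.

```bash
python3 -c "
from cell import *
print(job_done())"
```

```text
the job is handed in; nothing more can be done
None
```

The job is done and handed in at about 10.5 s. With the fingers shut, I pushed the tab over along an arc and pressed it onto its stop with about 13 N. I then pushed its rib at about 2 N until it hit a hard stop, reached about 18 mm past the predicted first contact with the rib. The force there rose to about 8 N, and I backed off and moved the arm well away.

- **Tab:** it lies flat, with its top at 28.5–30 mm in both cameras. The rib is at x≈596.8 mm in the top view, where 597.3 is expected when fully home; the scene camera gives 595.4, within the calibration error. The tongue's end is out of sight beneath the lip.
- **Carrier:** its outline in the top view is the same, to the pixel, as before the job.
- **Plate and vessels:** the plate looks undisturbed in the pictures. I did not measure the plate or the vessels again afterwards, but the tool passed well clear of the vessels.
- **Wrist force:** it was near zero at the end. No check failed.

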